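Refit a coffee grinder's burr carrier and set the grind

TASK

The coffee grinder has been brushed out: put its burr carrier back. Stand it upright on the threaded throat and let its thread starts drop in (turning it gently anticlockwise finds them), screw it clockwise fully home without cross-threading or forcing it, then back it off exactly three clicks to the green mark and let go. Leave the mug beside it where it stands.

Things in the scene. Friction and masses are not known exactly. Their poses are not given: they have to be found in the camera images.
- carrier: upper burr carrier, loose, about 0.25 kg, stands upright: black fluted flange 78 mm across, 24 mm high, and above it a plain round aluminium hub 54 mm across, from 24 to 60 mm height; grip the hub. Origin: centre of the flange's underside, z up. Inside the flange three brass thread lugs 120 degrees apart, one under each white index line; the three ways round are equal.
- grinder: coffee grinder, fixed, black, 150 mm deep, 134 mm wide, flat aluminium deck at 185 mm. Origin: centre of its foot, below the throat; x points to its back, where a spring detent stands on the deck, 15 mm high, 41 mm from the axis; it clicks every 15 degrees in the flange's flutes (about 0.15 N m) once the carrier has dropped in.
- throat (a point): centre of the steel throat, at the deck's surface. The throat, 56 mm over its thread, rises 21 mm, top tapered to 41 mm; the carrier fits over it with 1.8 mm play all round. Three-start thread, 24 mm lead, clockwise screws in. Carrier origin above the deck: 15 mm while the lugs ride on the thread's flat top, about 5 mm when dropped into the entry gaps, 0.5 mm when home.
- home_mark (a point): red mark on the deck, front of the throat; point 40 mm from the axis. When home, against a hard stop, an index line stands here. There are three entry gaps, so at most 120 degrees of turning back (anticlockwise from above) finds one; after the drop a stop soon bars turning further back. From that stop screwing home takes 75 degrees clockwise (60 at least), sinking 5 mm.
- green_mark (a point): green mark on the deck, three clicks (45 degrees) anticlockwise of the red mark, seen from above; point 40 mm from the throat's axis
- index_a (a point): end of one of the carrier's three white index lines, at the flange's upper edge, 40 mm from its axis (along the carrier's x), 24 mm above its origin
- index_b (a point): the same for the index line 120 degrees anticlockwise of the first
- index_c (a point): the same for the index line 240 degrees anticlockwise of the first
- pier_corner (a point): foot of the near right corner of a solid wall pier that stands on the worktop: from here it reaches 0.42 m back (x), 0.48 m to the left (y) and 1.9 m up. The robot starts on its left, the work is on its right: draw the arm in and swing it round in front
- mug: small blue mug, 59 mm across, 53 mm high; leave alone. Origin: centre of its underside

How it is judged:
By the outcome, as a careful person would: the job done as asked, in the order asked, and still so for the second after the job is handed in, with the robot touching nothing.
It also fails if it takes over 64 s, if anything falls off the work surface, if the arm or the gripper's body presses on something with over 40 N, if the wrist force passes 120 N, or if a joint passes its speed limit or range.

ROBOT

A 7-joint arm with a two-finger parallel gripper is mounted at the origin on a cart in front of the work surface, level with it; the furniture and walls round the work are solid. World frame = base frame: x ahead of the robot, y to its left, z up, the work surface at z = 0. Lengths are in m, angles in rad, forces in N, time in s.
With the tool pointing down it reaches from about 0.4 to 0.875 m from the base axis. Payload 6.5 kg.
Tool frame: the origin (TCP) lies at the very end of the fingers, on their centre line; the grasp point (between the pads) lies 19 mm behind it (arm.tcp_to_grasp is the distance from the TCP to the grasp point, in m); z points along the fingers, y is the line along which they close (so a half turn about z gives the same grasp; the last joint's range is limited). The gripper opens to 88 mm and grips with 3 to 60 N. Pads are 18 mm wide; open, the fingers measure 123 mm over their backs; the gripper's body (75 mm by 187 mm) begins 45 mm behind the grasp point.
Start: joints at [1.065, 0.536, -0.004, 1.538, 0.003, 1.067, -0.071], TCP at [0.277, -0.588, 0.239] pointing down, gripper open.
Joint ranges: [-2.7, 2.7], [-0.37, 2.16], [-1.27, 1.26], [0.24, 2.4], [-1.31, 4.45], [0.19, 1.91], [-2.76, 2.76]. Speed limits (rad/s): [2.39, 2.39, 3.14, 3.14, 3.14, 3.14, 3.14].

INTERFACE

Orientations are given as a rotation vector (axis times angle).
In Python, from station import arm, imaging, sign_off, models gives the robot as it stands. The module is installed in compiled form; this text tells all that it offers.
- The arm moves only by the tool carry_out, never from a script. Its argument "targets" is a list of rows, each an object with "turn": the turn, a rotation vector about the tool's x, y, z in units of 10 degrees (1.0 is 10 degrees), a list of three; "offset": the shift along the tool's x, y, z in units of 50 mm (1.0 is 50 mm), a list of three; "claw": the closure, from -1 (fully open) to 1 (shut). In form: [{"turn": [ax, ay, az], "offset": [tx, ty, tz], "claw": claw}, ...]. A call has exactly 10 rows; each row shifts and turns the commanded pose from where the row before left it, along the tool's axes as they then stand; what a row does not reach is not made up. A row lasts 1/8 s, in which the tool goes at most 62.5 mm and 10.7 degrees, less where a joint would pass 70% of its speed; a pose out of reach is approached as far as the arm can. A call is refused whole if a number of a shift passes 1 or a number of a turn 1, either way. A call with a gripper value outside its range is refused whole. The fingers move at their own pace and stop on an object; "squeeze" is the grip in N (left out, the last holds). Time passes only in rows, so rows that do not move let the fingers close, or fill a call up. It gives the time, the measured TCP pose, the force, the opening and the grip force at its end, in the units of the state.
- arm.sense(): the state, without advancing time (a new reading comes with each control period).
- imaging.read_camera(name): name is "scene" or "top" or "wrist"; returns the picture (480x640x3 uint8, red, green, blue); there is no depth.
- imaging.camera_model(name): a dict with "fovy" (degrees; the focal length in pixels is half the picture's height over the tangent of half this angle, whatever the lens; pixels are square), "cx", "cy" (the principal point, pixels), "k1" (the pictures are not rectified: a ray, as slopes to the right and down, at radius r is drawn at 1 + k1 r^2 times it, then the intrinsics apply), "rvec" (rotation vector, rad) and "tvec" (3), from world to camera coordinates, as OpenCV has them. Camera axes: x right, y down, z forward; pixel columns grow to the right and rows downward; lengths in m; the calibration is good to about 2 mm. A picture is of the moment at which its call begins: read the wrist's pose just before it. camera_model takes no time and is no camera call; for the wrist camera it gives the pose at the moment of the call.
- sign_off(): hands the job in; it is judged then, once.
Trained networks look in the newest picture that a camera, given by its name, has taken for a name from the list of things; names that differ only in an ending like _2 or _b are one class to them, and where a whole thing is asked for, a point or a joint stands for the part that bears it (a point fixed in the world has none). Each returns a list of dicts, best first, with "conf" (0 to 1); they miss things now and then, are a little off and sometimes report something else, mostly with a low value. They report only what shows in the picture. A call takes as long as a camera call.
- models.silhouettes(camera, target): "pixels" (480x640 bool, what is visible of it) and "box" ([left, top, width, height] in pixels, round what is visible of it).
- models.tip_of(camera, target): "centre" ([column, row] in pixels: a listed point, or the origin of a listed thing).
The state is a dict: "time": time; "joints": joint angles; "joint_velocities": joint speeds; "joint_efforts": joint torques, N m; "tool_pos": TCP position; "tcp_rot": TCP orientation; "wrist_force": force on the tool from outside, world axes, zero at the start; "moment": the same for the moment, N m; "grip_width": finger opening in m; "grip_force": force on a finger pad.
Only numpy, scipy, OpenCV 4.12 (cv2) and the standard library are available. Lean on these libraries where they do the work, as an engineer would, in place of code of your own. Each camera call takes 0.05 s, during which the arm holds its last target. There are 200 camera calls.

## Working session

There is one attempt and no reset: what is moved stays moved. The work goes in short steps, Python scripts to look and compute and a tool call to move; the robot and the scene stay as the last step left them, time stands still between calls to the robot, and variables do not carry over. Pictures are saved under pics/ and viewed, at most 10 in all, crops included, and the job is handed in when it is done.

Besides the shell and the picture viewer there is one more tool, called after "Call:" as name(argument=value, ...), one argument or row to a line, values as JSON. carry_out: Moves the arm, as the interface text tells. Its arguments: {"type":"object","properties":{"targets":{"type":"array"},"squeeze":{"type":"number"}},"required":["targets"]}

```bash
mkdir -p pics; cat > h.py <<'E'
import numpy as np, cv2
from scipy.spatial.transform import Rotation as R
from station import arm, imaging, sign_off, models
def ray(cam,px,m=None):
    m=m or imaging.camera_model(cam); f=240/np.tan(np.radians(m['fovy'])/2)
    d=np.array([(px[0]-m['cx'])/f,(px[1]-m['cy'])/f]); u=d.copy()
    for _ in range(20): u=d/(1+m['k1']*(u@u))
    r=R.from_rotvec(m['rvec']).as_matrix(); t=np.array(m['tvec'])
    return -r.T@t, r.T@np.array([u[0],u[1],1])
def atz(cam,px,z,m=None):
    o,d=ray(cam,px,m); return o+d*(z-o[2])/d[2]
def proj(cam,P,m=None):
    m=m or imaging.camera_model(cam); f=240/np.tan(np.radians(m['fovy'])/2)
    p=R.from_rotvec(m['rvec']).as_matrix()@np.array(P)+np.array(m['tvec']); u=p[:2]/p[2]
    u=u*(1+m['k1']*(u@u)); return u*f+[m['cx'],m['cy']]
def snap(cam,name):
    im=imaging.read_camera(cam); cv2.imwrite('pics/'+name+'.png',im[:,:,::-1]); return im
E
python3 - <<'E'
from h import *
np.set_printoptions(precision=4,suppress=True)
s=arm.sense(); print(s['tool_pos'],s['tcp_rot'],s['time'],s['wrist_force'])
a=snap('scene','s0');b=snap('top','t0')
for c in ('scene','top'):
    m=imaging.camera_model(c);print(c,ray(c,(320,240))[0])
    for n,z in (('carrier',0),('grinder',0),('throat',.185),('home_mark',.185),('green_mark',.185),('index_a',.024),('pier_corner',0),('mug',0)):
        for r in models.tip_of(c,n)[:4]: print(c,n,round(r['conf'],2),np.array(r['centre']),atz(c,r['centre'],z))
E
```

```text
[ 0.2765 -0.5876  0.2378] [-3.0643 -0.685   0.0008] 0.0 [-0.1968 -0.1084  0.1359]
scene [ 0.1225 -0.8424  0.5903]
scene carrier 0.46 [294.  309.2] [ 0.437  -0.2775  0.    ]
scene grinder 0.83 [372.6 267.6] [ 0.6359 -0.2647  0.    ]
scene throat 0.69 [377.5 188.2] [ 0.6361 -0.2657  0.185 ]
scene home_mark 0.76 [357.7 192.1] [ 0.5973 -0.256   0.185 ]
scene home_mark 0.53 [376.7 188. ] [ 0.6354 -0.2642  0.185 ]
scene green_mark 0.69 [367.5 200.1] [ 0.5929 -0.2896  0.185 ]
scene index_a 0.52 [289.4 312.7] [ 0.4128 -0.3035  0.024 ]
scene mug 0.49 [404.6 354.2] [ 0.5289 -0.4759  0.    ]
top [ 0.423  -0.2499  1.0829]
top grinder 0.67 [331.3 160.2] [ 0.6726 -0.2762  0.    ]
top throat 0.61 [329.4 160.4] [ 0.6297 -0.2688  0.185 ]
top home_mark 0.8 [323.5 188.3] [ 0.5868 -0.2588  0.185 ]
top green_mark 0.92 [340.4 182.9] [ 0.5945 -0.2847  0.185 ]
top index_a 0.9 [310.  289.4] [ 0.436  -0.2321  0.024 ]
top index_a 0.82 [338.4 263.2] [ 0.4811 -0.2835  0.024 ]
top index_a 0.62 [351.1 299.2] [ 0.4171 -0.3041  0.024 ]
top pier_corner 0.95 [215.5 299.6] [ 0.4219 -0.0608  0.    ]
top mug 0.58 [439. 241.] [ 0.5184 -0.4682  0.    ]
```

View pics/s0.png

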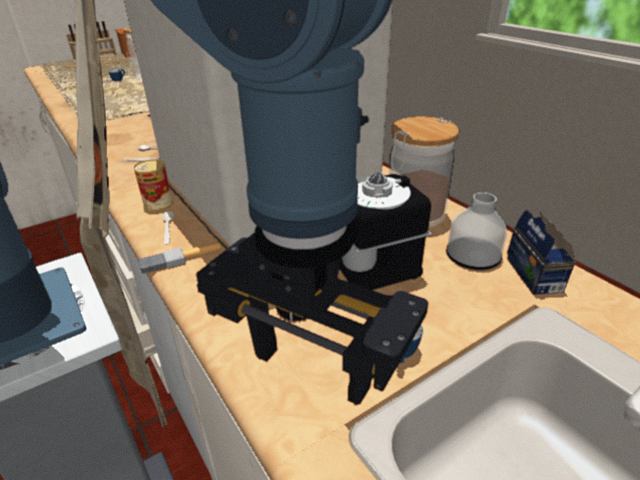

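View pics/t0.png

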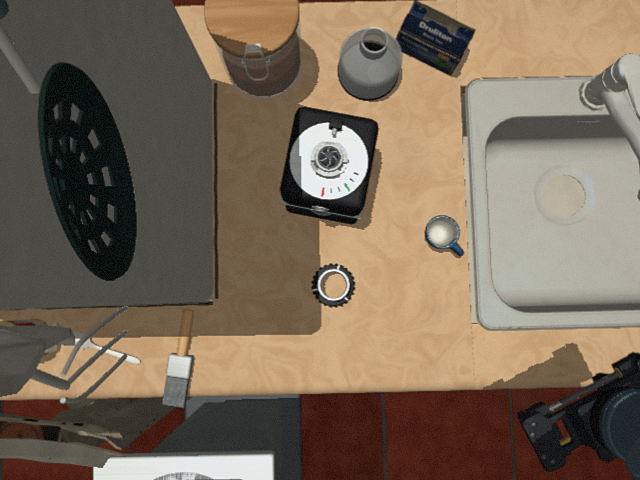

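The scene view is mostly blocked by the gripper, with the throat at (377,188). The top view shows the carrier ring at (333,286), the grinder throat at (329,160), the red mark at (323,188), the green mark at (346,185) and the mug at (441,232). Next I hover over the carrier.

Call:
carry_out(
  targets=[
    {"turn":[0,0,0],"offset":[0.4,-0.3,0],"claw":-1},
    {"turn":[0,0,0],"offset":[0.75,-0.56,0],"claw":-1},
    {"turn":[0,0,0],"offset":[0.75,-0.56,0],"claw":-1},
    {"turn":[0,0,0],"offset":[0.75,-0.56,0],"claw":-1},
    {"turn":[0,0,0],"offset":[0.75,-0.56,0],"claw":-1},
    {"turn":[0,0,0],"offset":[0.75,-0.56,0],"claw":-1},
    {"turn":[0,0,0],"offset":[0.75,-0.56,0],"claw":-1},
    {"turn":[0,0,0],"offset":[0.5,-0.37,0],"claw":-1},
    {"turn":[0,0,0],"offset":[0.3,-0.22,0],"claw":-1},
    {"turn":[0,0,0],"offset":[0,0,0],"claw":-1},
  ],
)

```text
time: 2.15
tool_pos: [0.4449, -0.2733, 0.2389]
tcp_rot: [-3.065, -0.69, -0.001]
wrist_force: [0.7, -0.1, 0.7]
grip_width: 0.0884
grip_force: 0.0
```

```bash
cat > look.py <<'E'
from h import *
np.set_printoptions(precision=4,suppress=True)
def state():
    s=arm.sense(); r=R.from_rotvec(s['tcp_rot']).as_matrix()
    print('t',round(s['time'],2),'tcp',s['tool_pos'],'xyaw',np.degrees(np.arctan2(r[1,0],r[0,0])).round(2),'zax',r[:,2],'F',s['wrist_force'],'M',s['moment'],'w',round(s['grip_width'],4),'gf',s['grip_force'],'j7',round(s['joints'][6],2))
    return s,r
E
python3 - <<'E'
from look import *
s,r=state()
print(s['joints'])
m=imaging.camera_model('wrist'); snap('wrist','w1')
print(ray('wrist',(320,240),m))
for c in ('wrist','scene'):
  mm=imaging.camera_model(c)
  if c=='scene': imaging.read_camera(c)
  for n,z in (('carrier',0),('index_a',.024),('throat',.185),('home_mark',.185),('green_mark',.185)):
    for q in models.tip_of(c,n)[:4]: print(c,n,round(q['conf'],2),np.array(q['centre']),atz(c,q['centre'],z,mm))
E
```

```text
t 2.15 tcp [ 0.4449 -0.2733  0.2389] xyaw 25.37 zax [ 0.0005  0.0003 -1.    ] F [ 0.7281 -0.0555  0.6896] M [-0.0004  0.0101 -0.0235] w 0.0884 gf 0.0 j7 -0.71
[ 0.5704  0.3236 -0.129   1.8697  0.0497  0.9511 -0.7089]
(array([ 0.5203, -0.2381,  0.3858]), array([-0.2931, -0.1395, -0.9459]))
wrist carrier 0.61 [319.3 193.1] [ 0.4442 -0.2748  0.    ]
wrist index_a 0.95 [327.4 238. ] [ 0.4122 -0.2985  0.024 ]
wrist index_a 0.81 [346.4 168.7] [ 0.4801 -0.2853  0.024 ]
wrist index_a 0.55 [278.1 191.6] [ 0.4338 -0.2372  0.024 ]
scene carrier 0.9 [294.7 309. ] [ 0.4383 -0.2778  0.    ]
scene index_a 0.97 [290.4 311.5] [ 0.4159 -0.3019  0.024 ]
scene index_a 0.94 [281.7 287.7] [ 0.4364 -0.2365  0.024 ]
scene index_a 0.58 [315.8 293. ] [ 0.4803 -0.2865  0.024 ]
scene throat 0.66 [289.3 311.8] [ 0.331  -0.4552  0.185 ]
scene throat 0.56 [376.5 189.5] [ 0.6313 -0.2685  0.185 ]
scene home_mark 0.76 [356.8 192.7] [ 0.5946 -0.2568  0.185 ]
scene green_mark 0.73 [370.2 200.9] [ 0.5949 -0.2946  0.185 ]
scene green_mark 0.51 [377.2 189.6] [ 0.6321 -0.2696  0.185 ]
```

View pics/w1.png

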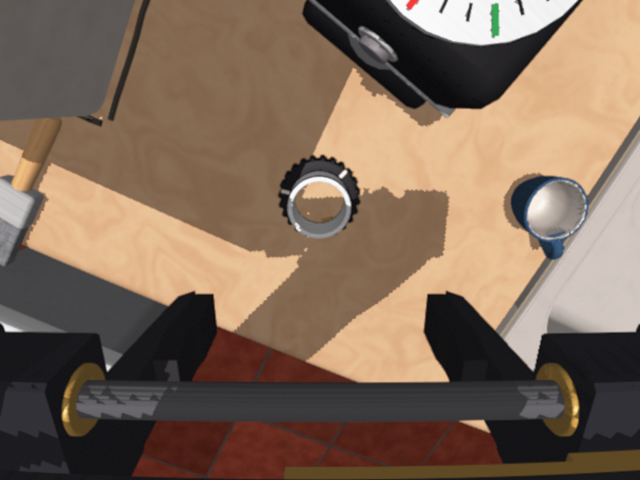

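The wrist view shows the carrier hub centred at about (320,203). Its index lines are at (344,172), (283,192) and (327,238), and the mug is clear at (555,208). Next I descend and grip.

Call:
carry_out(
  targets=[
    {"turn":[0,0,0],"offset":[-0.03,0,0.6],"claw":-1},
    {"turn":[0,0,0],"offset":[0,0,0.8],"claw":-1},
    {"turn":[0,0,0],"offset":[0,0,0.8],"claw":-1},
    {"turn":[0,0,0],"offset":[0,0,0.8],"claw":-1},
    {"turn":[0,0,0],"offset":[0,0,0.7],"claw":-1},
    {"turn":[0,0,0],"offset":[0,0,0.5],"claw":-1},
    {"turn":[0,0,0],"offset":[0,0,0],"claw":-1},
    {"turn":[0,0,0],"offset":[0,0,0],"claw":1},
    {"turn":[0,0,0],"offset":[0,0,0],"claw":1},
    {"turn":[0,0,0],"offset":[0,0,0],"claw":1},
  ],
  squeeze=40,
)

```text
time: 4.0
tool_pos: [0.4433, -0.2755, 0.0296]
tcp_rot: [3.065, 0.685, 0.002]
wrist_force: [-0.5, 0.9, 0.3]
grip_width: 0.0606
grip_force: 0.0
```

```bash
python3 - <<'E'
from look import *
state()
E
```

```text
t 4.0 tcp [ 0.4433 -0.2755  0.0296] xyaw 25.2 zax [ 0.0014 -0.0008 -1.    ] F [-0.4838  0.8743  0.2933] M [ 0.023  -0.0019 -0.0222] w 0.0606 gf 0.0 j7 -0.76
```

Call:
carry_out(
  targets=[
    {"turn":[0,0,0],"offset":[0,0,0],"claw":1},
    {"turn":[0,0,0],"offset":[0,0,0],"claw":1},
    {"turn":[0,0,0],"offset":[0,0,0],"claw":1},
    {"turn":[0,0,0],"offset":[0,0,-0.4],"claw":1},
    {"turn":[0,0,0],"offset":[0,0,-0.8],"claw":1},
    {"turn":[0,0,0],"offset":[0,0,-0.9],"claw":1},
    {"turn":[0,0,0],"offset":[0,0,-0.9],"claw":1},
    {"turn":[0,0,0],"offset":[0,0,-0.9],"claw":1},
    {"turn":[0,0,0],"offset":[0,0,-0.6],"claw":1},
    {"turn":[0,0,0],"offset":[0,0,-0.4],"claw":1},
  ],
)

```text
time: 5.25
tool_pos: [0.4428, -0.2753, 0.2751]
tcp_rot: [3.065, 0.685, 0.001]
wrist_force: [1.1, 0.6, -2.9]
grip_width: 0.0535
grip_force: 40.0
```

```bash
python3 - <<'E'
from look import *
s,r=state()
imaging.read_camera('wrist');m=imaging.camera_model('wrist')
P=s['tool_pos']
for c in ('wrist','top','scene'):
  mm=imaging.camera_model(c)
  imaging.read_camera(c)
  for n,z in (('index_a',P[2]-.004),('throat',.185),('home_mark',.185),('green_mark',.185)):
    for q in models.tip_of(c,n)[:4]:
        p=atz(c,q['centre'],z,mm); print(c,n,round(q['conf'],2),np.array(q['centre']),p, np.degrees(np.arctan2(*(p-P)[1::-1])).round(1))
E
```

```text
t 5.25 tcp [ 0.4428 -0.2753  0.2751] xyaw 25.19 zax [ 0.0011 -0.0008 -1.    ] F [ 1.1474  0.5586 -2.9462] M [-0.0476 -0.0434  0.0093] w 0.0535 gf 40.0000418163836 j7 -0.7
wrist index_a 0.67 [345.2 376.9] [ 0.4155 -0.3029  0.2711] -134.7
wrist index_a 0.64 [386.4 239.5] [ 0.4836 -0.288   0.2711] -17.3
wrist index_a 0.33 [460.    8.3] [ 0.5705 -0.2713  0.2711] 1.8
wrist green_mark 0.86 [459.   12.8] [ 0.5974 -0.2893  0.185 ] -5.2
top throat 0.84 [327.6 163.1] [ 0.6256 -0.266   0.185 ] 2.9
top home_mark 0.6 [323.5 185.9] [ 0.5905 -0.2588  0.185 ] 6.4
top green_mark 0.88 [342.7 182.2] [ 0.5955 -0.2882  0.185 ] -4.8
scene index_a 0.89 [282.3 189.8] [ 0.4124 -0.3103  0.2711] -131.0
scene index_a 0.86 [310.9 172.5] [ 0.4775 -0.2873  0.2711] -19.1
scene index_a 0.64 [273.7 167.3] [ 0.4401 -0.2363  0.2711] 94.0
scene index_a 0.2 [368.4 201.1] [ 0.4921 -0.41    0.2711] -69.9
scene throat 0.67 [374.6 190.4] [ 0.6262 -0.2691  0.185 ] 1.9
scene home_mark 0.67 [355.2 193.2] [ 0.5911 -0.2566  0.185 ] 7.2
scene green_mark 0.87 [372.1 202.8] [ 0.5932 -0.3018  0.185 ] -10.0
```

Call:
carry_out(
  targets=[
    {"turn":[0,0,0],"offset":[0.2,0.08,0],"claw":1},
    {"turn":[0,0,0],"offset":[0.35,0.14,0],"claw":1},
    {"turn":[0,0,0],"offset":[0.4,0.16,0],"claw":1},
    {"turn":[0,0,0],"offset":[0.4,0.16,0],"claw":1},
    {"turn":[0,0,0],"offset":[0.2,0.08,0],"claw":1},
    {"turn":[0,0,0],"offset":[0.07,0.03,0],"claw":1},
    {"turn":[0,0,0],"offset":[0,0,0],"claw":1},
    {"turn":[0,0,0],"offset":[0,0,0],"claw":1},
    {"turn":[0,0,0],"offset":[0,0,0],"claw":1},
    {"turn":[0,0,0],"offset":[0,0,0],"claw":1},
  ],
)

```text
time: 7.3
tool_pos: [0.5297, -0.2702, 0.2738]
tcp_rot: [3.066, 0.685, -0.0]
wrist_force: [-0.6, 0.0, -2.3]
grip_width: 0.0535
grip_force: 40.0
```

```bash
python3 - <<'E'
from look import *
s,r=state()
P=s['tool_pos']
m=imaging.camera_model('wrist'); snap('wrist','w2')
for n,z in (('index_a',P[2]-.004),('throat',.185),('home_mark',.185),('green_mark',.185)):
    for q in models.tip_of('wrist',n)[:4]:
        p=atz('wrist',q['centre'],z,m); print(n,round(q['conf'],2),np.array(q['centre']),p, np.degrees(np.arctan2(*(p-P)[1::-1])).round(1))
E
```

```text
t 7.3 tcp [ 0.5297 -0.2702  0.2738] xyaw 25.18 zax [-0.     -0.0001 -1.    ] F [-0.599   0.0036 -2.2584] M [ 0.0239 -0.0145 -0.0252] w 0.0535 gf 39.999889601022005 j7 -0.79
index_a 0.91 [386.4 242.2] [ 0.5689 -0.2823  0.2698] -17.1
index_a 0.8 [343.3 379. ] [ 0.5013 -0.2962  0.2698] -137.6
index_a 0.71 [227.4 286.8] [ 0.5227 -0.2308  0.2698] 100.1
throat 0.95 [392.6  87.9] [ 0.6316 -0.2684  0.185 ] 1.0
home_mark 0.64 [348.4 143.9] [ 0.593  -0.2596  0.185 ] 9.5
home_mark 0.57 [394.5  88.3] [ 0.6319 -0.2694  0.185 ] 0.4
green_mark 0.55 [399.2 156. ] [ 0.5996 -0.29    0.185 ] -15.8
```

View pics/w2.png

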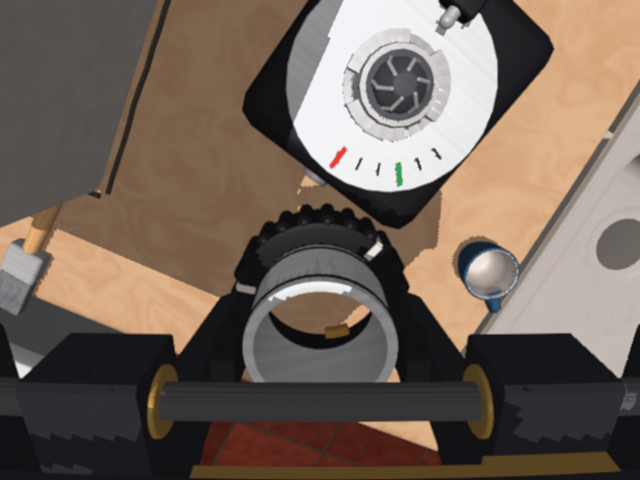

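The wrist view shows the throat centred at (395,86), the red mark at (338,157), the green mark at (399,174) and the detent at (452,17). The held carrier's index lines are at (375,247) and (243,289). Next I move over the throat with a small clockwise turn, then check the alignment.

Call:
carry_out(
  targets=[
    {"turn":[0,0,0],"offset":[0.2,0.09,0],"claw":1},
    {"turn":[0,0,0],"offset":[0.4,0.18,0],"claw":1},
    {"turn":[0,0,0],"offset":[0.4,0.18,0],"claw":1},
    {"turn":[0,0,0],"offset":[0.4,0.18,0],"claw":1},
    {"turn":[0,0,0],"offset":[0.3,0.14,0],"claw":1},
    {"turn":[0,0,0],"offset":[0.14,0.07,0],"claw":1},
    {"turn":[0,0,0.5],"offset":[0,0,0.2],"claw":1},
    {"turn":[0,0,0.5],"offset":[0,0,0.2],"claw":1},
    {"turn":[0,0,0],"offset":[0,0,0.2],"claw":1},
    {"turn":[0,0,0],"offset":[0,0,0],"claw":1},
  ],
)

```text
time: 8.8
tool_pos: [0.6305, -0.2687, 0.2427]
tcp_rot: [-3.113, -0.418, 0.003]
wrist_force: [0.1, -0.2, -2.0]
grip_width: 0.0531
grip_force: 40.0
```

```bash
python3 - <<'E'
from look import *
s,r=state()
P=s['tool_pos']; m=imaging.camera_model('wrist'); w=snap('wrist','w3')
C=np.array([.6308,-.2688,.185])
for c in ('top','scene'):
  im=snap(c,c+'3')
  for n,z in (('home_mark',.185),('green_mark',.185),('index_a',P[2]-.005)):
    for q in models.tip_of(c,n)[:3]:
        p=atz(c,q['centre'],z); print(c,n,round(q['conf'],2),np.array(q['centre']),p, np.degrees(np.arctan2(*(p-C)[1::-1])).round(1))
a=cv2.resize(cv2.imread('pics/scene3.png')[130:280,290:450],(533,500),interpolation=cv2.INTER_CUBIC)
cv2.imwrite('pics/c3.png',a)
E
```

```text
t 8.8 tcp [ 0.6305 -0.2687  0.2427] xyaw 15.3 zax [-0.0018  0.0006 -1.    ] F [ 0.0677 -0.2146 -2.0006] M [ 0.0523  0.0235 -0.0137] w 0.0531 gf 40.00000460073352 j7 -1.01
top green_mark 0.72 [341.  181.3] [ 0.5969 -0.2857  0.185 ] -153.6
scene home_mark 0.84 [358.4 193.6] [ 0.5948 -0.2612  0.185 ] 168.1
scene green_mark 0.7 [367.4 203.5] [ 0.5851 -0.2989  0.185 ] -146.6
scene index_a 0.91 [366.9 155. ] [ 0.6378 -0.2295  0.2377] 79.9
scene index_a 0.87 [372.5 172.5] [ 0.5994 -0.2918  0.2377] -143.8
scene index_a 0.59 [403.5 159. ] [ 0.6793 -0.2824  0.2377] -15.7
```

View pics/c3.png

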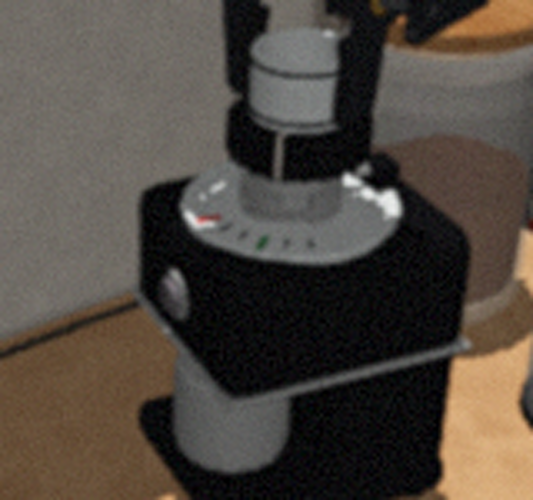

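View pics/w3.png

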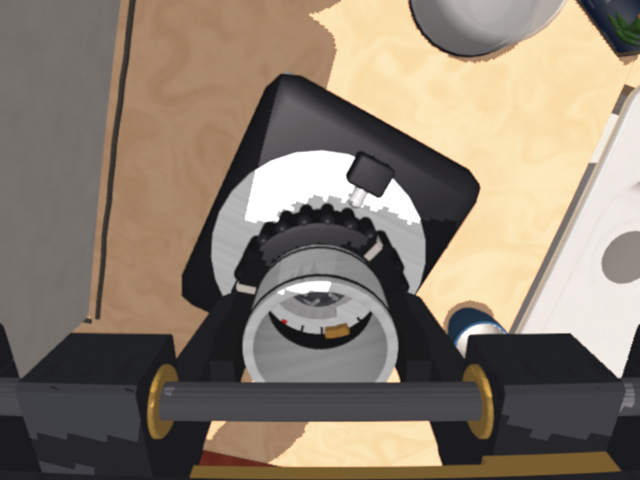

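The scene crop shows the carrier upright above the throat (crop about (290,150) over (290,195)). The wrist view shows the dial (210–427, centre 318) concentric with the hub at 320. Lowering gently now.

Call:
carry_out(
  targets=[
    {"turn":[0,0,0],"offset":[0,0,0.04],"claw":1},
    {"turn":[0,0,0],"offset":[0,0,0.04],"claw":1},
    {"turn":[0,0,0],"offset":[0,0,0.04],"claw":1},
    {"turn":[0,0,0],"offset":[0,0,0.04],"claw":1},
    {"turn":[0,0,0],"offset":[0,0,0.04],"claw":1},
    {"turn":[0,0,0],"offset":[0,0,0.03],"claw":1},
    {"turn":[0,0,0],"offset":[0,0,0.02],"claw":1},
    {"turn":[0,0,0],"offset":[0,0,0.01],"claw":1},
    {"turn":[0,0,0],"offset":[0,0,0],"claw":1},
    {"turn":[0,0,0],"offset":[0,0,0],"claw":1},
  ],
)

```text
time: 10.5
tool_pos: [0.6311, -0.2689, 0.2308]
tcp_rot: [3.114, 0.416, 0.0]
wrist_force: [-0.0, 0.0, -1.9]
grip_width: 0.0531
grip_force: 40.0
```

```bash
python3 - <<'E'
from look import *
state()
E
```

```text
t 10.5 tcp [ 0.6311 -0.2689  0.2308] xyaw 15.2 zax [ 0.0001 -0.0001 -1.    ] F [-0.0142  0.0135 -1.9192] M [-0.0111 -0.0121 -0.0148] w 0.0531 gf 39.99991323798895 j7 -1.01
```

Call:
carry_out(
  targets=[
    {"turn":[0,0,0],"offset":[0,0,0.01],"claw":1},
    {"turn":[0,0,0],"offset":[0,0,0.01],"claw":1},
    {"turn":[0,0,0],"offset":[0,0,0.01],"claw":1},
    {"turn":[0,0,0],"offset":[0,0,0.01],"claw":1},
    {"turn":[0,0,0],"offset":[0,0,0.01],"claw":1},
    {"turn":[0,0,0],"offset":[0,0,0],"claw":1},
    {"turn":[0,0,0],"offset":[0,0,0],"claw":1},
    {"turn":[0,0,0],"offset":[0,0,0],"claw":1},
    {"turn":[0,0,0],"offset":[0,0,0],"claw":1},
    {"turn":[0,0,0],"offset":[0,0,0],"claw":1},
  ],
)

```text
time: 11.75
tool_pos: [0.631, -0.2688, 0.2287]
tcp_rot: [-3.114, -0.415, -0.0]
wrist_force: [-2.0, 2.4, 5.0]
grip_width: 0.0532
grip_force: 40.0
```

```bash
python3 - <<'E'
from look import *
state()
E
```

```text
t 11.75 tcp [ 0.631  -0.2688  0.2287] xyaw 15.2 zax [ 0.0001  0.0001 -1.    ] F [-1.9656  2.3592  5.0182] M [ 0.3943  0.5064 -0.0587] w 0.0532 gf 40.001308154314756 j7 -1.01
```

Light contact, riding on the thread top. Turning gently anticlockwise.

Call:
carry_out(
  targets=[
    {"turn":[0,0,-0.15],"offset":[0,0,0],"claw":1},
    {"turn":[0,0,-0.15],"offset":[0,0,0],"claw":1},
    {"turn":[0,0,-0.15],"offset":[0,0,0],"claw":1},
    {"turn":[0,0,-0.15],"offset":[0,0,0],"claw":1},
    {"turn":[0,0,-0.15],"offset":[0,0,0],"claw":1},
    {"turn":[0,0,-0.15],"offset":[0,0,0],"claw":1},
    {"turn":[0,0,-0.15],"offset":[0,0,0],"claw":1},
    {"turn":[0,0,-0.15],"offset":[0,0,0],"claw":1},
    {"turn":[0,0,-0.15],"offset":[0,0,0],"claw":1},
    {"turn":[0,0,-0.15],"offset":[0,0,0],"claw":1},
  ],
)

```text
time: 13.0
tool_pos: [0.6311, -0.2686, 0.2283]
tcp_rot: [-3.032, -0.821, -0.0]
wrist_force: [-1.2, 2.5, 4.3]
grip_width: 0.0531
grip_force: 40.0
```

```bash
python3 - <<'E'
from look import *
state()
E
```

```text
t 13.0 tcp [ 0.6311 -0.2686  0.2283] xyaw 30.29 zax [-0.      0.0005 -1.    ] F [-1.2045  2.4897  4.279 ] M [ 0.7476  0.4495 -0.1689] w 0.0531 gf 40.005022790282965 j7 -0.78
```

Call:
carry_out(
  targets=[
    {"turn":[0,0,-0.15],"offset":[0,0,0],"claw":1},
    {"turn":[0,0,-0.15],"offset":[0,0,0],"claw":1},
    {"turn":[0,0,-0.15],"offset":[0,0,0],"claw":1},
    {"turn":[0,0,-0.15],"offset":[0,0,0],"claw":1},
    {"turn":[0,0,-0.1],"offset":[0,0,0],"claw":1},
    {"turn":[0,0,0],"offset":[0,0,0],"claw":1},
    {"turn":[0,0,0],"offset":[0,0,0],"claw":1},
    {"turn":[0,0,0],"offset":[0,0,0],"claw":1},
    {"turn":[0,0,0],"offset":[0,0,0],"claw":1},
    {"turn":[0,0,0],"offset":[0,0,0],"claw":1},
  ],
)

```text
time: 14.25
tool_pos: [0.631, -0.2689, 0.2282]
tcp_rot: [2.977, 1.002, -0.0]
wrist_force: [-0.0, -0.2, -2.5]
grip_width: 0.053
grip_force: 40.0
```

```bash
python3 - <<'E'
from look import *
state()
E
```

```text
t 14.25 tcp [ 0.631  -0.2689  0.2282] xyaw 37.2 zax [-0.     -0.0001 -1.    ] F [-0.0084 -0.1549 -2.536 ] M [-0.0253 -0.0293 -0.0062] w 0.053 gf 39.99994168058038 j7 -0.67
```

The load has gone, so it has reached the entry gap. Lowering into it.

Call:
carry_out(
  targets=[
    {"turn":[0,0,0],"offset":[0,0,0.02],"claw":1},
    {"turn":[0,0,0],"offset":[0,0,0.02],"claw":1},
    {"turn":[0,0,0],"offset":[0,0,0.02],"claw":1},
    {"turn":[0,0,0],"offset":[0,0,0.02],"claw":1},
    {"turn":[0,0,0],"offset":[0,0,0.02],"claw":1},
    {"turn":[0,0,0],"offset":[0,0,0.02],"claw":1},
    {"turn":[0,0,0],"offset":[0,0,0.02],"claw":1},
    {"turn":[0,0,0],"offset":[0,0,0],"claw":1},
    {"turn":[0,0,0],"offset":[0,0,0],"claw":1},
    {"turn":[0,0,0],"offset":[0,0,0],"claw":1},
  ],
)

```text
time: 15.5
tool_pos: [0.6309, -0.2693, 0.2249]
tcp_rot: [2.976, 1.001, 0.001]
wrist_force: [-10.0, 2.6, 19.6]
grip_width: 0.0532
grip_force: 40.0
```

```bash
python3 - <<'E'
from look import *
state()
E
```

```text
t 15.5 tcp [ 0.6309 -0.2693  0.2249] xyaw 37.17 zax [ 0.0009 -0.0011 -1.    ] F [-10.0131   2.6239  19.6303] M [0.6254 2.0044 0.055 ] w 0.0532 gf 40.00229688361287 j7 -0.67
```

The reaction is a 10 N push radially away from the detent, so a flute ridge is sitting on it. I'll ease up, turn a few degrees further anticlockwise and lower again.

Call:
carry_out(
  targets=[
    {"turn":[0,0,0],"offset":[0,0,-0.05],"claw":1},
    {"turn":[0,0,-0.1],"offset":[-0.01,-0.01,0],"claw":1},
    {"turn":[0,0,-0.15],"offset":[0,0,0],"claw":1},
    {"turn":[0,0,-0.15],"offset":[0,0,0],"claw":1},
    {"turn":[0,0,-0.1],"offset":[0,0,0],"claw":1},
    {"turn":[0,0,0],"offset":[0,0,0],"claw":1},
    {"turn":[0,0,0],"offset":[0,0,0.02],"claw":1},
    {"turn":[0,0,0],"offset":[0,0,0.02],"claw":1},
    {"turn":[0,0,0],"offset":[0,0,0],"claw":1},
    {"turn":[0,0,0],"offset":[0,0,0],"claw":1},
  ],
)

```text
time: 16.75
tool_pos: [0.6302, -0.268, 0.2213]
tcp_rot: [-2.929, -1.131, 0.0]
wrist_force: [-2.4, 4.1, -2.6]
grip_width: 0.0531
grip_force: 40.0
```

```bash
python3 - <<'E'
from look import *
state()
E
```

```text
t 16.75 tcp [ 0.6302 -0.268   0.2213] xyaw 42.24 zax [-0.0007  0.001  -1.    ] F [-2.4037  4.0994 -2.6448] M [0.7972 0.6724 0.1393] w 0.0531 gf 40.001221764832735 j7 -0.59
```

Call:
carry_out(
  targets=[
    {"turn":[0,0,0],"offset":[0,-0.01,0.01],"claw":1},
    {"turn":[0,0,0],"offset":[0,0,0.01],"claw":1},
    {"turn":[0,0,0],"offset":[0,0,0.01],"claw":1},
    {"turn":[0,0,0],"offset":[0,0,0.01],"claw":1},
    {"turn":[0,0,0],"offset":[0,0,0.01],"claw":1},
    {"turn":[0,0,0],"offset":[0,0,0.01],"claw":1},
    {"turn":[0,0,0],"offset":[0,0,0],"claw":1},
    {"turn":[0,0,0],"offset":[0,0,0],"claw":1},
    {"turn":[0,0,0],"offset":[0,0,0],"claw":1},
    {"turn":[0,0,0],"offset":[0,0,0],"claw":1},
  ],
)

```text
time: 18.0
tool_pos: [0.6302, -0.2682, 0.219]
tcp_rot: [2.931, 1.131, 0.001]
wrist_force: [-2.6, 3.6, 1.9]
grip_width: 0.053
grip_force: 40.0
```

```bash
python3 - <<'E'
from look import *
state()
E
```

```text
t 18.0 tcp [ 0.6302 -0.2682  0.219 ] xyaw 42.21 zax [ 0.0005  0.0001 -1.    ] F [-2.6188  3.6382  1.9221] M [0.9648 0.6842 0.1414] w 0.053 gf 40.000310987234116 j7 -0.59
```

It has dropped in (origin 5.3 mm above the deck). Screwing clockwise now, following the lead.

Call:
carry_out(
  targets=[
    {"turn":[0,0,0.3],"offset":[0,0,0.004],"claw":1},
    {"turn":[0,0,0.3],"offset":[0,0,0.004],"claw":1},
    {"turn":[0,0,0.3],"offset":[0,0,0.004],"claw":1},
    {"turn":[0,0,0.3],"offset":[0,0,0.004],"claw":1},
    {"turn":[0,0,0.3],"offset":[0,0,0.004],"claw":1},
    {"turn":[0,0,0.3],"offset":[0,0,0.004],"claw":1},
    {"turn":[0,0,0.3],"offset":[0,0,0.004],"claw":1},
    {"turn":[0,0,0.3],"offset":[0,0,0.004],"claw":1},
    {"turn":[0,0,0.3],"offset":[0,0,0.004],"claw":1},
    {"turn":[0,0,0.3],"offset":[0,0,0.004],"claw":1},
  ],
)

```text
time: 19.25
tool_pos: [0.6306, -0.2672, 0.2171]
tcp_rot: [-3.123, -0.333, -0.002]
wrist_force: [-2.9, 6.4, 2.7]
grip_width: 0.0531
grip_force: 40.0
```

```bash
python3 - <<'E'
from look import *
state()
E
```

```text
t 19.25 tcp [ 0.6306 -0.2672  0.2171] xyaw 12.17 zax [ 0.0008  0.0014 -1.    ] F [-2.9151  6.3723  2.675 ] M [1.6455 0.4782 0.3513] w 0.0531 gf 40.000004433095455 j7 -1.06
```

Call:
carry_out(
  targets=[
    {"turn":[0,0,0.3],"offset":[0,-0.01,0.004],"claw":1},
    {"turn":[0,0,0.3],"offset":[0,0,0.004],"claw":1},
    {"turn":[0,0,0.3],"offset":[0,0,0.004],"claw":1},
    {"turn":[0,0,0.3],"offset":[0,0,0.004],"claw":1},
    {"turn":[0,0,0.3],"offset":[0,0,0.004],"claw":1},
    {"turn":[0,0,0.3],"offset":[0,0,0.004],"claw":1},
    {"turn":[0,0,0.3],"offset":[0,0,0.004],"claw":1},
    {"turn":[0,0,0.3],"offset":[0,0,0.004],"claw":1},
    {"turn":[0,0,0.3],"offset":[0,0,0.004],"claw":1},
    {"turn":[0,0,0],"offset":[0,0,0],"claw":1},
  ],
)

```text
time: 20.5
tool_pos: [0.6301, -0.2677, 0.2152]
tcp_rot: [3.115, -0.405, 0.0]
wrist_force: [-2.7, 4.8, 2.7]
grip_width: 0.0532
grip_force: 40.0
```

```bash
python3 - <<'E'
from look import *
state()
E
```

```text
t 20.5 tcp [ 0.6301 -0.2677  0.2152] xyaw -14.8 zax [ 0.0003 -0.0001 -1.    ] F [-2.6668  4.8068  2.6633] M [0.9546 0.6799 0.1937] w 0.0532 gf 40.00012865290046 j7 -1.48
```

Call:
carry_out(
  targets=[
    {"turn":[0,0,0.2],"offset":[0,0,0.003],"claw":1},
    {"turn":[0,0,0.2],"offset":[0,0,0.003],"claw":1},
    {"turn":[0,0,0.2],"offset":[0,0,0.003],"claw":1},
    {"turn":[0,0,0.2],"offset":[0,0,0.003],"claw":1},
    {"turn":[0,0,0.2],"offset":[0,0,0.003],"claw":1},
    {"turn":[0,0,0.2],"offset":[0,0,0.003],"claw":1},
    {"turn":[0,0,0.1],"offset":[0,0,0.001],"claw":1},
    {"turn":[0,0,0],"offset":[0,0,0],"claw":1},
    {"turn":[0,0,0],"offset":[0,0,0],"claw":1},
    {"turn":[0,0,0],"offset":[0,0,0],"claw":1},
  ],
)

```text
time: 21.75
tool_pos: [0.6296, -0.2676, 0.2145]
tcp_rot: [-3.049, 0.755, 0.001]
wrist_force: [-4.9, 5.7, 4.1]
grip_width: 0.053
grip_force: 40.0
```

```bash
python3 - <<'E'
from look import *
state()
E
```

```text
t 21.75 tcp [ 0.6296 -0.2676  0.2145] xyaw -27.81 zax [-0.0006  0.0005 -1.    ] F [-4.932   5.7085  4.0977] M [1.2747 1.0593 0.1821] w 0.053 gf 40.0001684948802 j7 -1.68
```

Call:
carry_out(
  targets=[
    {"turn":[0,0,0.1],"offset":[0,0,0.001],"claw":1},
    {"turn":[0,0,0.1],"offset":[0,0,0.001],"claw":1},
    {"turn":[0,0,0.1],"offset":[0,0,0.001],"claw":1},
    {"turn":[0,0,0],"offset":[0,0,0],"claw":1},
    {"turn":[0,0,0],"offset":[0,0,0],"claw":1},
    {"turn":[0,0,0],"offset":[0,0,0],"claw":1},
    {"turn":[0,0,0],"offset":[0,0,0],"claw":1},
    {"turn":[0,0,0],"offset":[0,0,0],"claw":1},
    {"turn":[0,0,0],"offset":[0,0,0],"claw":1},
    {"turn":[0,0,0],"offset":[0,0,0],"claw":1},
  ],
)

```text
time: 23.0
tool_pos: [0.6296, -0.2667, 0.2145]
tcp_rot: [-3.029, 0.831, 0.002]
wrist_force: [-6.3, 6.3, 6.8]
grip_width: 0.0532
grip_force: 40.0
```

```bash
python3 - <<'E'
from look import *
state()
E
```

```text
t 23.0 tcp [ 0.6296 -0.2667  0.2145] xyaw -30.67 zax [-0.0012  0.0012 -1.    ] F [-6.3435  6.2892  6.778 ] M [1.4771 1.4127 0.845 ] w 0.0532 gf 39.99957634136081 j7 -1.73
```

```bash
python3 - <<'E'
from look import *
s,r=state()
P=s['tool_pos']; w=snap('wrist','w4'); m=imaging.camera_model('wrist')
for c in ('wrist','scene'):
  if c=='scene': snap(c,'scene4')
  mm=m if c=='wrist' else None
  for n,z in (('home_mark',.185),('green_mark',.185),('index_a',.2097)):
    for q in models.tip_of(c,n)[:3]:
        p=atz(c,q['centre'],z,mm); print(c,n,round(q['conf'],2),np.array(q['centre']),p, np.degrees(np.arctan2(*(p-P)[1::-1])).round(1))
a=cv2.resize(cv2.imread('pics/scene4.png')[140:260,320:440],(600,600),interpolation=cv2.INTER_CUBIC)
cv2.imwrite('pics/c4.png',a)
E
```

```text
t 23.0 tcp [ 0.6296 -0.2667  0.2145] xyaw -30.67 zax [-0.0012  0.0012 -1.    ] F [-6.3435  6.2892  6.778 ] M [1.4771 1.4127 0.845 ] w 0.0532 gf 39.99957634136081 j7 -1.73
wrist home_mark 0.84 [345.7 348. ] [ 0.5909 -0.2593  0.185 ] 169.2
wrist home_mark 0.28 [264.8 433.7] [ 0.5638 -0.1905  0.185 ] 130.8
wrist index_a 0.81 [387.8 238.1] [ 0.6432 -0.3068  0.2097] -71.2
wrist index_a 0.72 [227.6 286.7] [ 0.6586 -0.2381  0.2097] 44.6
wrist index_a 0.6 [345.6 379.1] [ 0.5916 -0.2579  0.2097] 167.0
scene home_mark 0.93 [357.4 192.3] [ 0.5964 -0.2563  0.185 ] 162.5
scene green_mark 0.67 [366.9 199.3] [ 0.5938 -0.2867  0.185 ] -150.7
scene index_a 0.67 [357.7 184.4] [ 0.586  -0.2693  0.2097] -176.6
scene index_a 0.58 [397.5 183.2] [ 0.6452 -0.3072  0.2097] -68.9
scene index_a 0.57 [378.8 166.4] [ 0.6635 -0.235   0.2097] 43.1
```

View pics/c4.png

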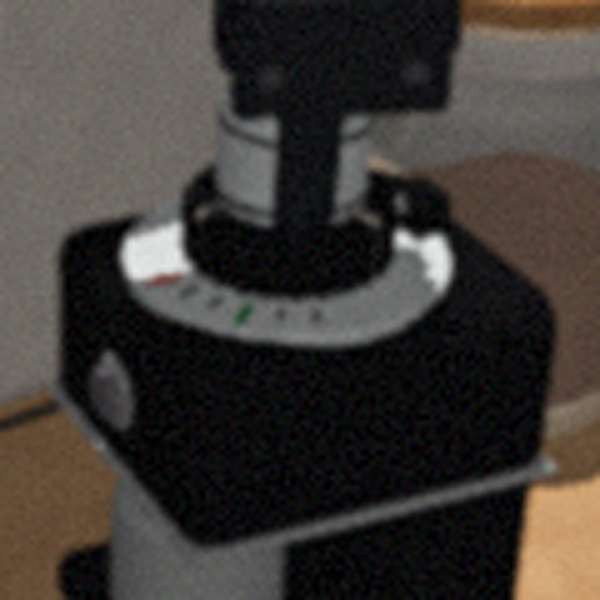

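The crop shows the carrier seated low on the deck, with the red mark at (160,280) and green at (245,313). The wrist tip network puts an index line at 167°, in line with the red mark (168°). Torque rose and sinking stopped, so it is home. Backing off 45°.

Call:
carry_out(
  targets=[
    {"turn":[0,0,-0.5],"offset":[0,0,-0.006],"claw":1},
    {"turn":[0,0,-0.5],"offset":[0,0,-0.006],"claw":1},
    {"turn":[0,0,-0.5],"offset":[0,0,-0.006],"claw":1},
    {"turn":[0,0,-0.5],"offset":[0,0,-0.006],"claw":1},
    {"turn":[0,0,-0.5],"offset":[0,0,-0.006],"claw":1},
    {"turn":[0,0,-0.5],"offset":[0,0,-0.006],"claw":1},
    {"turn":[0,0,-0.5],"offset":[0,0,-0.006],"claw":1},
    {"turn":[0,0,-0.5],"offset":[0,0,-0.006],"claw":1},
    {"turn":[0,0,-0.5],"offset":[0,0,-0.006],"claw":1},
    {"turn":[0,0,0],"offset":[0,0,0],"claw":1},
  ],
)

```text
time: 24.65
tool_pos: [0.63, -0.2686, 0.2171]
tcp_rot: [3.117, 0.386, 0.001]
wrist_force: [-2.9, 2.5, 3.9]
grip_width: 0.0532
grip_force: 40.0
```

```bash
cat > chk.py <<'E'
from look import *
s,r=state()
P=np.array([.6302,-.268,.2]); w=snap('wrist','w5'); m=imaging.camera_model('wrist')
for c in ('wrist','scene'):
  if c=='scene': snap(c,'scene5')
  mm=m if c=='wrist' else None
  for n,z in (('home_mark',.185),('green_mark',.185),('index_a',.2125)):
    for q in models.tip_of(c,n)[:3]:
        p=atz(c,q['centre'],z,mm); print(c,n,round(q['conf'],2),np.array(q['centre']),p, np.degrees(np.arctan2(*(p-P)[1::-1])).round(1))
E
python3 chk.py
```

```text
t 24.65 tcp [ 0.63   -0.2686  0.2171] xyaw 14.12 zax [ 0.0008 -0.0007 -1.    ] F [-2.8607  2.4555  3.897 ] M [0.5679 0.7858 0.1571] w 0.0532 gf 39.99941786751151 j7 -1.03
wrist home_mark 0.81 [283.5 344.5] [ 0.5899 -0.2592  0.185 ] 167.6
wrist green_mark 0.57 [340. 342.] [ 0.5987 -0.2878  0.185 ] -147.8
wrist index_a 0.65 [345.1 378. ] [ 0.5976 -0.2891  0.2125] -147.0
wrist index_a 0.58 [387.3 239.2] [ 0.6675 -0.2879  0.2125] -28.0
wrist index_a 0.56 [227.4 285.4] [ 0.6312 -0.2282  0.2125] 88.5
scene home_mark 0.95 [358.2 193.3] [ 0.5952 -0.2601  0.185 ] 167.3
scene home_mark 0.58 [398.5 175.3] [ 0.7031 -0.2489  0.185 ] 14.7
scene green_mark 0.89 [368.3 204. ] [ 0.5852 -0.3012  0.185 ] -143.6
scene green_mark 0.3 [363.6 170.1] [ 0.6634 -0.1908  0.185 ] 66.7
scene index_a 0.97 [364.2 168.7] [ 0.6314 -0.231   0.2125] 88.2
scene index_a 0.63 [370. 185.] [ 0.5984 -0.288   0.2125] -147.8
scene index_a 0.61 [399.7 177. ] [ 0.6608 -0.2955  0.2125] -42.0
```

An index line is at 213°, which matches the green mark. Nudging 1° to centre it on the click, then releasing and lifting.

Call:
carry_out(
  targets=[
    {"turn":[0,0,-0.1],"offset":[0,0,0],"claw":1},
    {"turn":[0,0,0],"offset":[0,0,0],"claw":1},
    {"turn":[0,0,0],"offset":[0,0,0],"claw":-1},
    {"turn":[0,0,0],"offset":[0,0,0],"claw":-1},
    {"turn":[0,0,0],"offset":[0,0,0],"claw":-1},
    {"turn":[0,0,0],"offset":[0,0,0],"claw":-1},
    {"turn":[0,0,0],"offset":[0,0,0],"claw":-1},
    {"turn":[0,0,0],"offset":[0,0,0],"claw":-1},
    {"turn":[0,0,0],"offset":[0,0,-0.05],"claw":-1},
    {"turn":[0,0,0],"offset":[0,0,-0.1],"claw":-1},
  ],
)

```text
time: 26.3
tool_pos: [0.6298, -0.2679, 0.2241]
tcp_rot: [-3.114, -0.415, 0.0]
wrist_force: [-0.2, -0.7, 0.3]
grip_width: 0.0882
grip_force: 0.0
```

Call:
carry_out(
  targets=[
    {"turn":[0,0,0],"offset":[0,0,-0.3],"claw":-1},
    {"turn":[0,0,0],"offset":[0,0,-0.6],"claw":-1},
    {"turn":[0,0,0],"offset":[0,0,-0.6],"claw":-1},
    {"turn":[0,0,0],"offset":[0,0,-0.5],"claw":-1},
    {"turn":[0,0,0],"offset":[-0.4,0,0],"claw":-1},
    {"turn":[0,0,0],"offset":[-0.6,0,0],"claw":-1},
    {"turn":[0,0,0],"offset":[-0.6,0,0],"claw":-1},
    {"turn":[0,0,0],"offset":[-0.4,0,0],"claw":-1},
    {"turn":[0,0,0],"offset":[0,0,0],"claw":-1},
    {"turn":[0,0,0],"offset":[0,0,0],"claw":-1},
  ],
)

```text
time: 27.55
tool_pos: [0.5345, -0.2936, 0.3247]
tcp_rot: [3.114, 0.417, 0.002]
wrist_force: [0.4, -0.2, 0.0]
grip_width: 0.088
grip_force: 0.0
```

```bash
python3 chk.py
```

```text
t 27.55 tcp [ 0.5345 -0.2936  0.3247] xyaw 15.25 zax [ 0.0014 -0.     -1.    ] F [ 0.3579 -0.2147  0.0206] M [0.0998 0.0211 0.0194] w 0.088 gf 0.0 j7 -0.91
wrist home_mark 0.89 [292.5 132.1] [ 0.5929 -0.258   0.185 ] 165.0
wrist green_mark 0.58 [337.9 131.5] [ 0.6018 -0.2889  0.185 ] -143.7
wrist index_a 0.84 [258.9  63.1] [ 0.6296 -0.2295  0.2125] 90.9
wrist index_a 0.83 [337.3 139.1] [ 0.5984 -0.2882  0.2125] -147.6
wrist index_a 0.73 [369.   25.7] [ 0.6673 -0.2881  0.2125] -28.5
scene home_mark 0.9 [357.  190.2] [ 0.6008 -0.2495  0.185 ] 147.8
scene green_mark 0.82 [367.5 200.6] [ 0.5917 -0.291   0.185 ] -149.1
scene index_a 0.92 [399.6 174.1] [ 0.6686 -0.2867  0.2125] -26.0
scene index_a 0.87 [364.  170.1] [ 0.6273 -0.2354  0.2125] 95.1
scene index_a 0.74 [372.9 267.7] [ 0.4513 -0.4731  0.2125] -131.1
```

View pics/w5.png

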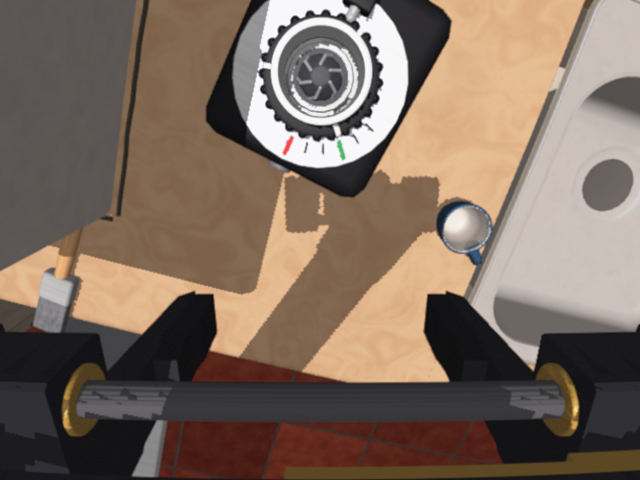

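The wrist view shows the carrier seated, with its index line at (338,131) lined up with the green mark at (340,149). Red is at (288,145), the mug is untouched at (465,228) and the gripper is clear.

```bash
python3 -c "
from station import sign_off; print(sign_off())"
```

```text
the job is handed in; nothing more can be done
None
```

The burr carrier was screwed fully home, backed off three clicks to the green mark and released, and the mug was not touched; the job is handed in at about 28 s.

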